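# Switch the desk on in order

### The arm

A 7-joint arm with a two-finger parallel gripper is mounted at the origin on a cart in front of the work surface, level with it; the furniture and walls round the work are solid. World frame = base frame: x ahead of the robot, y to its left, z up, the work surface at z = 0. Lengths are in m, angles in rad, forces in N, time in s.
With the tool pointing down it reaches from about 0.425 to 0.925 m from the base axis. Payload 6.8 kg.
Tool frame: the origin (TCP) lies on the centre line of the jaws, within the pads' length; the fingertips stand 17 mm ahead of it and the grasp point (between the pads) lies 2 mm behind it; z points along the fingers, x is the direction in which the jaws open and shut, and the axes are right-handed (so a half turn about z gives the same grasp; the last joint's range is limited). The gripper opens to 85 mm and grips with 20 to 120 N. Pads are 22 mm wide; open, the fingers measure 114 mm over their backs; the gripper's body (76 mm by 85 mm) begins 54 mm behind the grasp point. The pads swing forward as they close: fully open they stand 13 mm farther back than shut.
Start: joints at [1.09, 0.477, 0.022, 1.555, -0.011, 1.109, -0.083], TCP at [0.246, -0.629, 0.248] pointing down, gripper open.
Joint ranges: [-2.96, 2.96], [-0.34, 2.1], [-1.41, 1.46], [0.24, 2.44], [-1.37, 4.51], [0.17, 1.92], [-2.96, 2.96]. Speed limits (rad/s): [2.39, 2.39, 3.14, 3.14, 3.14, 3.14, 3.14].

### API

Orientations are given as a unit quaternion [w, x, y, z].
In Python, from station import status, read_camera, camera_model, bot gives the robot as it stands.
- The arm moves only by the tool arm_command, never from a script. Its argument "series" is a list of rows, each a list of 3 entries, a list of its own where there are three numbers: the finger opening in mm, from 0 to 85.4, then the shift along the tool's x, y, z in mm, then the turn about the tool's z in rad. In form: [[gripper, [dx, dy, dz], roll], ...]. A call has 1 to 8 rows; each row is the pose to reach, as a shift and turn from the pose commanded when the call began, along the tool's axes at that moment; what a row does not reach only later rows make up. A row lasts 1/8 s, in which the tool goes at most 62.5 mm and 10.7 degrees, less where a joint would pass 70% of its speed; a pose out of reach is approached as far as the arm can. A call with a gripper value outside its range is refused whole. The fingers move at their own pace and stop on an object; "squeeze" is the grip in N (left out, the last holds). Time passes only in rows, so rows that repeat a pose let the fingers close. It gives the time, the measured TCP pose, the force and the opening at its end, in the units of the state.
- status.get_obs(): the state, without advancing time (a new reading comes with each control period).
- read_camera(name): name is "side" or "top" or "wrist"; returns the picture (400x640x3 uint8, blue, green, red); there is no depth.
- camera_model(name): a dict with "fov_y" (degrees; the focal length in pixels is half the picture's height over the tangent of half this angle, whatever the lens; pixels are square), "cx", "cy" (the principal point, pixels), "R" (3x3) and "t" (3): a world point X has camera coordinates R X + t. Camera axes: x right, y down, z forward; pixel columns grow to the right and rows downward; lengths in m; the calibration is good to about 2 mm. A picture is of the moment at which its call begins: read the wrist's pose just before it. camera_model takes no time and is no camera call; for the wrist camera it gives the pose at the moment of the call.
- bot.hand_in(): hands the job in, once; it reports no verdict.
The state is a dict: "t": time; "q": joint angles; "joint_vel": joint speeds; "joint_torque": joint torques, N m; "eef_pos": TCP position; "tool_rot": TCP orientation; "contact_force": force on the tool from outside, world axes, zero at the start; "torque": the same for the moment, N m; "gripper_width": opening from 0.0 (shut) to 1.0 (fully open).
Only numpy, scipy, OpenCV 4.12 (cv2) and the standard library are available. Lean on these libraries where they do the work, as an engineer would, in place of code of your own. Each camera call takes 0.05 s, during which the arm holds its last target.

### The job

Switch on the desk's equipment in its start-up order: with the fingertips lightly press the long bar key (mains), then the square key (dock), then the large round key (speakers), each from above until it has gone well down and stays down. Leave the small round key up, do not pick up or shove the switches, and leave the other things on the desk where they are.

Things in the scene. Friction and masses are not known exactly. Their poses are not given: they have to be found in the camera images.
- bar_switch: loose desk switch with the long bar key: flat white housing with a grey top panel, 76 x 76 mm and 26 mm high on four rubber feet, about 0.4 kg, standing on the desk; origin at the centre of its underside, z up. All four housings are alike
- bar_key_top (a point): centre of the top face of the long bar key, a long bar 24 x 56 mm (long along the switch's y axis), grey, in the middle of its housing; moves with the key. Untouched, the top is 44 mm above the desk and 18 mm above the housing
- bar_key (a joint): how far the long bar key is pushed down, m: 0 = up, off; on from 0.004; 0.014 = hard stop. It moves straight down, needing 2.5 N to start and 0.35 N more for each mm (5 N at 7 mm); let go, it stays down, creeping back to about 7 mm if pushed deeper. No more than 20 N on a switch
- square_switch: loose desk switch with the square key: flat white housing with a grey top panel, 76 x 76 mm and 26 mm high on four rubber feet, about 0.4 kg, standing on the desk; origin at the centre of its underside, z up. All four housings are alike
- square_key_top (a point): centre of the top face of the square key, a square 40 x 40 mm, grey, in the middle of its housing; moves with the key. Untouched, the top is 44 mm above the desk and 18 mm above the housing
- square_key (a joint): how far the square key is pushed down, m: 0 = up, off; on from 0.004; 0.014 = hard stop. It moves straight down, needing 2.5 N to start and 0.35 N more for each mm (5 N at 7 mm); let go, it stays down, creeping back to about 7 mm if pushed deeper. No more than 20 N on a switch
- big_round_switch: loose desk switch with the large round key: flat white housing with a grey top panel, 76 x 76 mm and 26 mm high on four rubber feet, about 0.4 kg, standing on the desk; origin at the centre of its underside, z up. All four housings are alike
- big_round_key_top (a point): centre of the top face of the large round key, a disc 46 mm across, grey, in the middle of its housing; moves with the key. Untouched, the top is 44 mm above the desk and 18 mm above the housing
- big_round_key (a joint): how far the large round key is pushed down, m: 0 = up, off; on from 0.004; 0.014 = hard stop. It moves straight down, needing 2.5 N to start and 0.35 N more for each mm (5 N at 7 mm); let go, it stays down, creeping back to about 7 mm if pushed deeper. No more than 20 N on a switch
- small_round_switch: loose desk switch with the small round key: flat white housing with a grey top panel, 76 x 76 mm and 26 mm high on four rubber feet, about 0.4 kg, standing on the desk; origin at the centre of its underside, z up. All four housings are alike
- small_round_key_top (a point): centre of the top face of the small round key, a disc 26 mm across, grey, in the middle of its housing; moves with the key. Untouched, the top is 44 mm above the desk and 18 mm above the housing
- small_round_key (a joint): how far the small round key is pushed down, m: 0 = up, off; on from 0.004; 0.014 = hard stop. It moves straight down, needing 2.5 N to start and 0.35 N more for each mm (5 N at 7 mm); let go, it stays down, creeping back to about 7 mm if pushed deeper. No more than 20 N on a switch
- tape_measure: pocket tape measure, 36 x 68 x 60 mm, yellow and black; loose bystander on the desk, origin at the centre of its underside
- loupe: black round loupe with a pale glass top, 41 mm across, 32 mm high; loose bystander on the desk, origin at the centre of its underside
- eraser: eraser in a sleeve, 21 x 44 x 12 mm; loose bystander on the desk, origin at the centre of its underside
Things that resemble listed ones, but are neither listed nor needed, are in the scene too. What is shaped like the bar_switch but blue or purple is not meant.

How it is judged:
By the outcome, as a careful person would: the job done as asked, in the order asked, and still so for the second after the job is handed in, with the robot touching nothing.
It also fails if it takes over 45 s, if anything falls off the work surface, if the arm or the gripper's body presses on something with over 40 N, if the wrist force passes 120 N, or if a joint passes its speed limit or range.

## Working session

There is one attempt and no reset: what is moved stays moved. The work goes in short steps, Python scripts to look and compute and a tool call to move; the robot and the scene stay as the last step left them, time stands still between calls to the robot, and variables do not carry over. Pictures are saved under pics/ and viewed, and the job is handed in when it is done.

Besides the shell and the picture viewer there is one more tool, called after "Emit:" by a JSON object that holds its "api" and its "payload". arm_command: Moves the arm, as the interface text tells. Its arguments: {"type":"object","properties":{"series":{"type":"array"},"squeeze":{"type":"number"}},"required":["series"]}

```bash
mkdir -p pics; python3 - <<'E'
from station import status, read_camera, camera_model, bot
import cv2
for n in ["side","top","wrist"]:
    m=camera_model(n); print(n,m); cv2.imwrite(f"pics/{n}0.png",read_camera(n))
print(status.get_obs())
E
```

```text
side {'fov_y': 47.41695956726997, 'cx': 319.23447662352294, 'cy': 204.8300541217061, 'R': array([[ 0.99988821, -0.01358252,  0.00625113],
       [-0.00320698, -0.60316938, -0.79760668],
       [ 0.014604  ,  0.79749747, -0.60314551]]), 't': array([-0.48146658,  0.06320452,  1.03733023])}
top {'fov_y': 44.267848390801305, 'cx': 319.6692153496995, 'cy': 206.45697115154098, 'R': array([[-0.02768396, -0.99957944, -0.00863395],
       [-0.99443028,  0.02841801, -0.10149304],
       [ 0.10169571,  0.00577613, -0.99479878]]), 't': array([0.03202405, 0.4703794 , 1.20057539])}
wrist {'fov_y': 59.690190186626324, 'cx': 323.502450413005, 'cy': 203.201015364984, 'R': array([[ 0.36503421, -0.93099271, -0.00160928],
       [-0.88329194, -0.34687633,  0.31539208],
       [-0.29418595, -0.11370743, -0.94896009]]), 't': array([-0.67437528, -0.04232785,  0.38068596])}
{'t': 0.15, 'q': array([ 1.08988518,  0.47759896,  0.02233991,  1.55619929, -0.01147515,
        1.10932046, -0.08309379]), 'joint_vel': array([-0.00192257, -0.00310332,  0.00107245, -0.00214289,  0.00094819,
       -0.00088814,  0.00212958]), 'joint_torque': array([ 3.11628901e-03, -5.96926761e+01,  1.61043439e+00, -2.81492007e+01,
        1.27086713e-02,  6.53974246e-03, -8.37002148e-06]), 'eef_pos': array([ 0.24569612, -0.62823527,  0.24756706]), 'tool_rot': array([-3.44692211e-04,  8.25915475e-01, -5.63793526e-01, -6.08034653e-04]), 'contact_force': array([0.10789894, 0.73773493, 0.38859324]), 'torque': array([-0.0264217 ,  0.05522684,  0.03576824]), 'gripper_width': 0.9968275863950626}
```

View pics/top0.png

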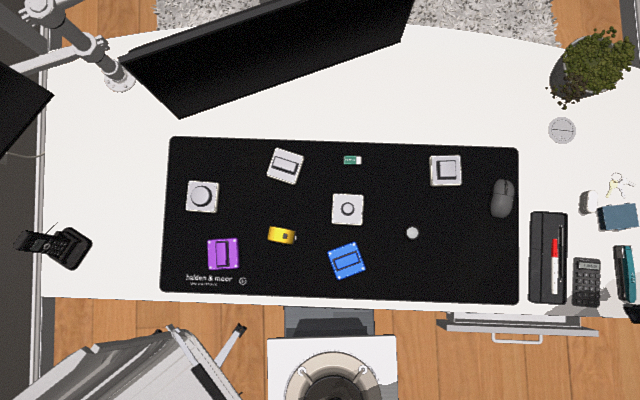

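View pics/side0.png

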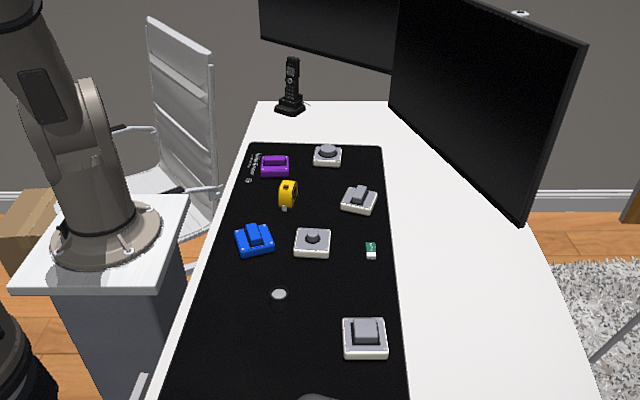

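View pics/wrist0.png

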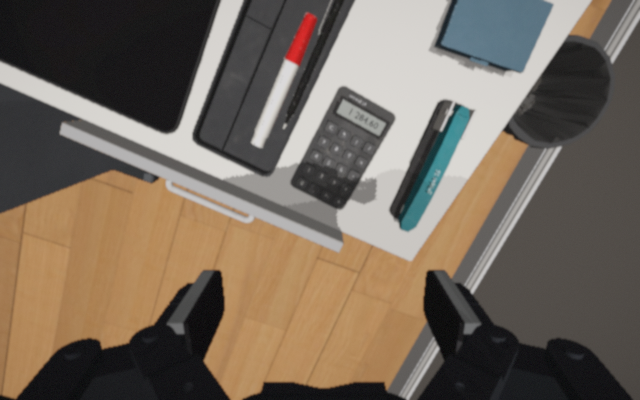

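The top view shows the bar candidates: white at (286,165), purple (223,253), blue (347,261). The white one at (286,165) matches the description. The square key is at (445,169), the large round key at (202,196) and the small round key at (347,209). The tape measure is at (282,235), the loupe at (412,233) and the eraser at (352,160). Next I'll take close crops.

```bash
python3 - <<'E'
import cv2,numpy as np
a=cv2.imread("pics/top0.png"); s=cv2.imread("pics/side0.png")
c=[a[140:190,261:311],a[145:195,420:470],a[172:222,177:227],a[184:234,322:372]]
c2=[s[175:225,335:385],s[308:368,335:395],s[135:175,307:347],s[217:267,288:338]]
r=lambda i:cv2.resize(i,(200,200),interpolation=cv2.INTER_CUBIC)
r2=lambda i:cv2.resize(i,(400,400),interpolation=cv2.INTER_CUBIC)
cv2.imwrite("pics/c0.png",np.vstack([np.hstack([r(x) for x in c]),np.hstack([r(x) for x in c2])]))
E
```

```text
(no output)
```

View pics/c0.png

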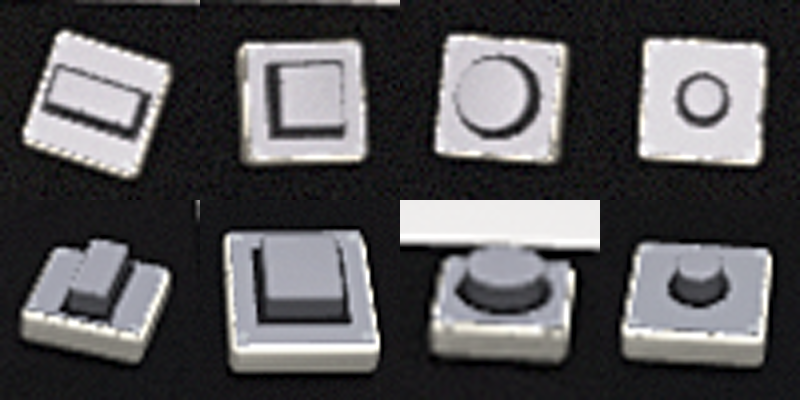

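```bash
cat > h.py <<'E'
import numpy as np, cv2
from station import status, read_camera, camera_model, bot
def ray(m,uv):
    f=200/np.tan(np.radians(m['fov_y']/2)); d=m['R'].T@np.array([(uv[0]-m['cx'])/f,(uv[1]-m['cy'])/f,1]); return -m['R'].T@m['t'],d
def back(m,uv,z):
    o,d=ray(m,uv); return o+d*(z-o[2])/d[2]
def proj(m,X):
    f=200/np.tan(np.radians(m['fov_y']/2)); c=m['R']@np.array(X)+m['t']; return f*c[0]/c[2]+m['cx'],f*c[1]/c[2]+m['cy']
E
python3 - <<'E'
from h import *
T=camera_model("top");S=camera_model("side")
np.set_printoptions(precision=4,suppress=True)
for n,a,b in [("bar",(285,163.2),(360,191.5)),("sq",(448,168.7),(365.6,328.1)),("rnd",(199.9,195.7),(328,148.6)),("small",(347.5,208.8),(311.8,233.5))]:
    A=back(T,a,.044);B=back(S,b,.044);print(n,A,B,np.hypot(*A[:2]))
# bar axis
print(back(T,(261+14.5,140+16.5),.044),back(T,(261+36.2,140+23),.044))
for n,z,a in [("tape",.06,(282,235)),("loupe",.032,(412,233)),("blue",.044,(347,260)),("eraser",.012,(352,160)),("monL",.1,(180,118)),("monR",.1,(402,41))]: print(n,back(T,a,z))
from scipy.spatial.transform import Rotation as Ro
q=status.get_obs()['tool_rot'];print(Ro.from_quat(q[[1,2,3,0]]).as_matrix())
E
```

```text
bar [0.579  0.1014 0.044 ] [0.5807 0.0967 0.044 ] 0.5878346090207376
sq [ 0.5535 -0.3     0.044 ] [ 0.5561 -0.3046  0.044 ] 0.6295446396042009
rnd [0.5041 0.3125 0.044 ] [0.5096 0.3015 0.044 ] 0.5930904538368964
small [ 0.4613 -0.0493  0.044 ] [ 0.4646 -0.0573  0.044 ] 0.46397158653414855
[0.5965 0.1246 0.044 ] [0.5786 0.0712 0.044 ]
tape [0.401 0.111 0.06 ]
loupe [ 0.3983 -0.2062  0.032 ]
blue [ 0.3369 -0.0439  0.044 ]
eraser [ 0.5885 -0.0665  0.012 ]
monL [0.6848 0.3455 0.1   ]
monR [ 0.8591 -0.1915  0.1   ]
[[ 0.3643 -0.9313 -0.0006]
 [-0.9313 -0.3643  0.0013]
 [-0.0014  0.0001 -1.    ]]
```

Emit:
{"api": "arm_command", "payload": {"series": [[0,[-35,-36,0],0],[0,[-70,-72,0],0],[0,[-105,-108,0],0],[0,[-140,-144,0],0],[0,[-175,-180,0],0],[0,[-210,-216,0],0],[0,[-245,-252,0],0],[0,[-280,-288,0],0]], "squeeze": 20}}

```text
t: 1.15
eef_pos: [0.4124, -0.2614, 0.2483]
tool_rot: [0.0, 0.826, -0.564, 0.0]
contact_force: [0.5, -0.6, 0.2]
gripper_width: -0.002
```

```bash
python3 - <<'E'
from h import *
np.set_printoptions(precision=4,suppress=True)
m=camera_model("wrist"); p=status.get_obs()['eef_pos']; cv2.imwrite("pics/w1.png",read_camera("wrist"))
print(p,-m['R'].T@m['t'],m['R'][2])
for n,X in [("sq",(.5535,-.30,.044)),("sqS",(.5561,-.3046,.044)),("loupe",(.398,-.206,.032))]: print(n,proj(m,X))
print(back(m,(320,200),.044))
E
```

```text
[ 0.4124 -0.2614  0.2483] [ 0.4875 -0.2323  0.3744] [-0.2935 -0.1152 -0.949 ]
sq (np.float64(424.0318255270255), np.float64(42.68885005500232))
sqS (np.float64(430.15317204608823), np.float64(41.75103035099605))
loupe (np.float64(266.25791088231404), np.float64(165.16738916365097))
[ 0.3872 -0.2679  0.044 ]
```

View pics/w1.png

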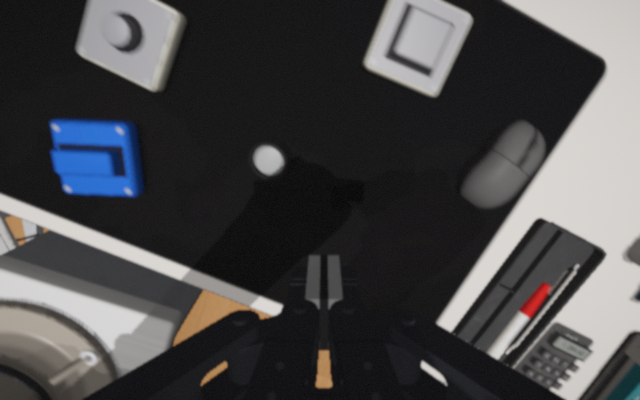

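Wrist view: square key at (424,37), small round key at (122,31), loupe at (268,160). The projection is about 5 px off near the edges, which points to lens distortion. I'll hover over each key so it sits near the picture centre and measure it there.

Emit:
{"api": "arm_command", "payload": {"series": [[0,[-35,-36,0],0],[0,[-70,-72,0],0],[0,[-105,-108,0],0],[0,[-140,-144,0],0],[0,[-175,-180,0],0],[0,[-210,-216,0],0],[0,[-245,-252,0],0],[0,[-275,-287,0],0]]}}

```text
t: 2.2
eef_pos: [0.5796, 0.0991, 0.2481]
tool_rot: [0.0, 0.826, -0.564, -0.0]
contact_force: [1.1, 0.1, 0.1]
gripper_width: -0.005
```

```bash
python3 - <<'E'
from h import *
np.set_printoptions(precision=4,suppress=True)
m=camera_model("wrist"); p=status.get_obs()['eef_pos']; cv2.imwrite("pics/w2.png",read_camera("wrist"))
print(p,status.get_obs()['contact_force'])
E
```

```text
[0.5796 0.0991 0.2481] [2.6648 5.3517 1.0258]
```

View pics/w2.png

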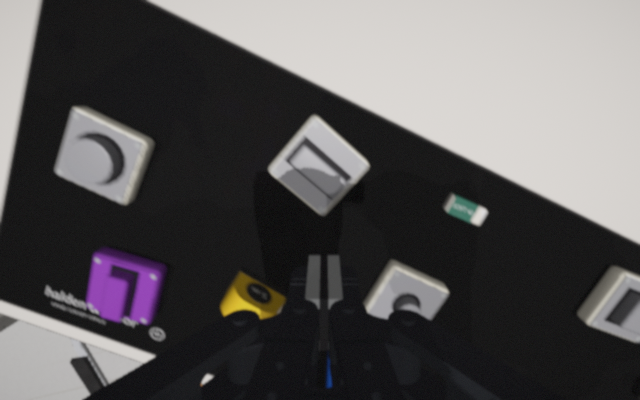

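```bash
python3 - <<'E'
import cv2
a=cv2.imread("pics/w2.png")
cv2.imwrite("pics/w2c.png",cv2.resize(a[105:225,260:380],(600,600),interpolation=cv2.INTER_CUBIC))
from h import *
print(status.get_obs()['contact_force'])
E
```

```text
[2.6647629  5.35165492 1.02583848]
```

View pics/w2c.png

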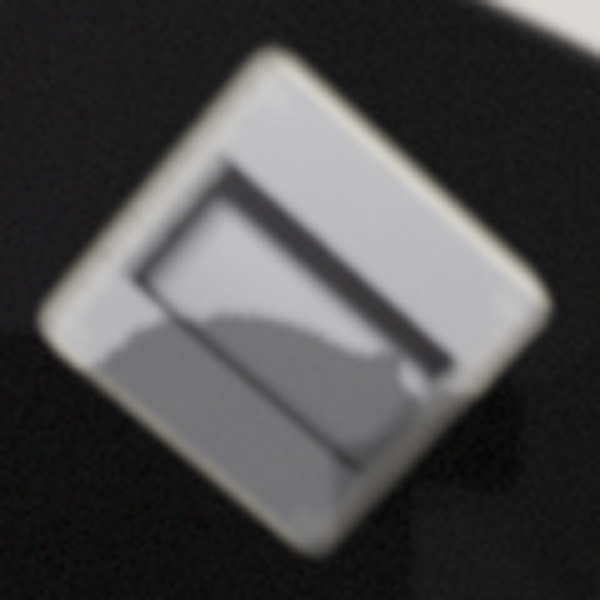

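```bash
python3 - <<'E'
from h import *
np.set_printoptions(precision=4,suppress=True)
m=camera_model("wrist")
print(back(m,(318,171.8),.044),back(m,(319,166.4),.02))
c=[back(m,(260+a/5,105+b/5),.044) for a,b in [(225,200),(148,280),(355,470),(432,385)]]
print([np.linalg.norm(c[i]-c[(i+1)%4]) for i in range(4)])
# round
print(back(m,(90,155),.044), np.linalg.inv(m['R'])[:,2])
E
```

```text
[0.5825 0.113  0.044 ] [0.5829 0.1126 0.02  ]
[np.float64(0.021500903050895852), np.float64(0.055356279691608674), np.float64(0.022993404889340856), np.float64(0.05384498626792939)]
[0.5165 0.3218 0.044 ] [-0.2909 -0.1122 -0.9502]
```

```bash
cp pics/top0.png /tmp/; python3 - <<'E'
from h import *
np.set_printoptions(precision=4,suppress=True)
o=status.get_obs();print(o['t'],o['eef_pos'],o['joint_vel'])
m=camera_model("wrist"); w=read_camera("wrist"); m2=camera_model("wrist");o=status.get_obs();print(o['t'],o['eef_pos'],o['joint_vel'],o['contact_force'])
print(-m['R'].T@m['t'],-m2['R'].T@m2['t'])
cv2.imwrite("pics/w3.png",w)
t=read_camera("top");cv2.imwrite("pics/top3.png",t)
cv2.imwrite("pics/w3c.png",cv2.resize(w[105:225,260:380],(600,600),interpolation=cv2.INTER_CUBIC))
for k in ("top","wrist"):
  print(k,proj(camera_model(k),o['eef_pos']-[0,0,.017]))
x=.113
print(proj(m,(.579,.1014,.044)))
E
```

```text
2.25 [0.5814 0.1063 0.2484] [ 0.0343 -0.0445 -0.0105  0.0655 -0.0374 -0.0144  0.1107]
2.3 [0.5802 0.1037 0.2482] [ 0.0463 -0.0315  0.0523  0.0538  0.0073  0.0151  0.0481] [-0.6735 -0.0474 -0.1382]
[0.656  0.1353 0.3748] [0.6549 0.1329 0.3744]
top (np.float64(276.86512634668554), np.float64(145.80362298690687))
wrist (np.float64(317.107384945942), np.float64(267.5391025217672))
(np.float64(327.77329324588106), np.float64(179.37999986278794))
```

View pics/w3c.png

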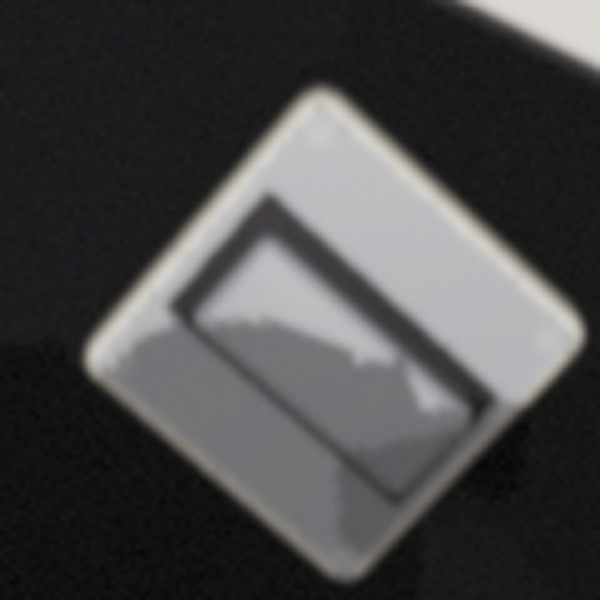

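View pics/top3.png

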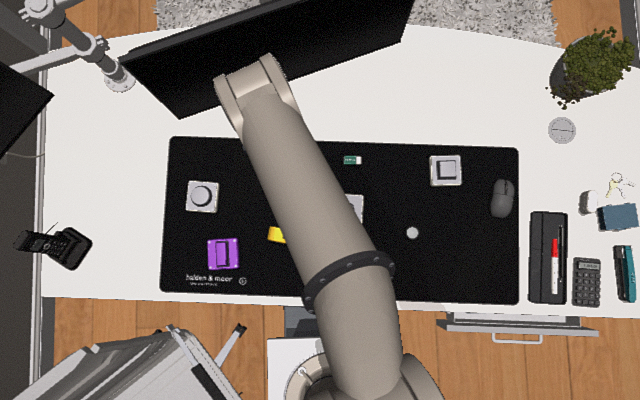

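View pics/w3.png

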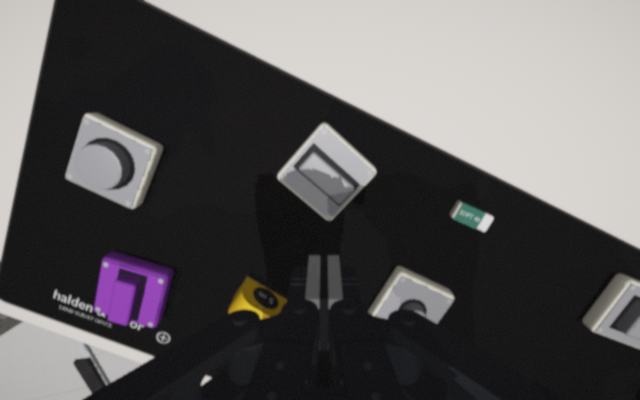

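Emit:
{"api": "arm_command", "payload": {"series": [[0,[0,0,0],0],[0,[0,0,0],0],[0,[0,0,0],0],[0,[0,0,0],0]]}}

```text
t: 2.85
eef_pos: [0.5792, 0.0971, 0.2485]
tool_rot: [-0.0, 0.826, -0.564, 0.0]
contact_force: [0.3, 0.7, 0.5]
gripper_width: 0.005
```

```bash
python3 - <<'E'
from h import *
np.set_printoptions(precision=4,suppress=True)
m=camera_model("wrist"); o=status.get_obs(); w=read_camera("wrist"); 
np.savez("w4.npz",**m)
print(o['t'],o['eef_pos'],abs(o['joint_vel']).max(),o['contact_force'],-m['R'].T@m['t'])
cv2.imwrite("pics/w4.png",w)
cv2.imwrite("pics/w4c.png",np.hstack([cv2.resize(w[105:225,260:380],(400,400),interpolation=cv2.INTER_CUBIC),cv2.resize(w[100:220,50:170],(400,400),interpolation=cv2.INTER_CUBIC)]))
print(proj(m,o['eef_pos']-[0,0,.017]),proj(m,(.579,.1014,.044)))
E
```

```text
2.85 [0.5792 0.0971 0.2485] 0.0036034479079226143 [0.2944 0.7344 0.5089] [0.6542 0.1262 0.3746]
(np.float64(322.87033988989845), np.float64(270.8250440593338)) (np.float64(318.936402750197), np.float64(173.20093873664817))
```

View pics/w4c.png

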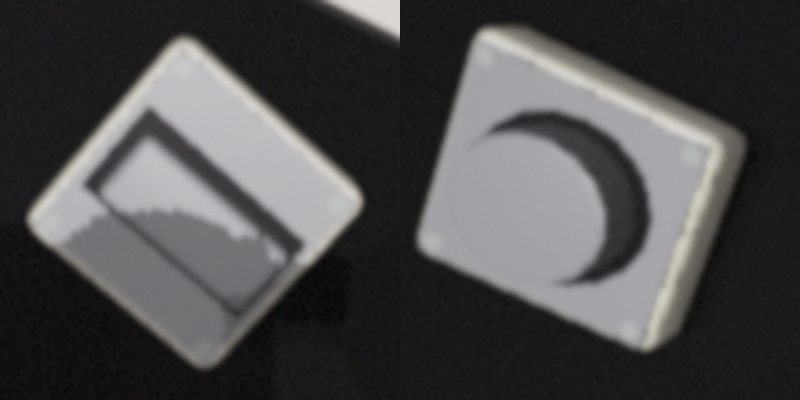

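Settled wrist view: bar key centre at (318,172.5), against (319,173) predicted from the top view, so they agree within 1 mm. The bar key is at (0.580, 0.102). I'll descend now.

Emit:
{"api": "arm_command", "payload": {"series": [[0,[-5,-2,30],0],[0,[-5,-2,65],0],[0,[-5,-2,100],0],[0,[-5,-2,130],0],[0,[-5,-2,150],0],[0,[-5,-2,165],0],[0,[-5,-2,172],0],[0,[-5,-2,172],0]]}}

```text
t: 3.9
eef_pos: [0.5795, 0.1031, 0.0764]
tool_rot: [-0.0, 0.826, -0.564, 0.0]
contact_force: [-0.4, 0.2, -0.6]
gripper_width: 0.006
```

```bash
python3 - <<'E'
from h import *
w=read_camera("wrist"); s=read_camera("side"); print(status.get_obs()['eef_pos'])
cv2.imwrite("pics/w5.png",np.hstack([cv2.resize(w,(480,300)),cv2.resize(s[150:250,300:400],(300,300))]))
E
```

```text
[0.5798852  0.10321124 0.07707277]
```

View pics/w5.png

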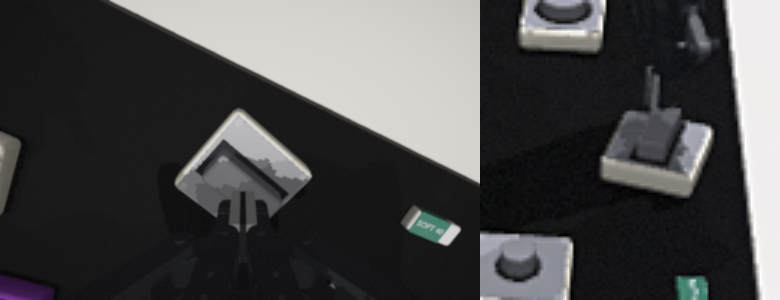

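The fingertips are over the bar key, about 15 mm above it. I'll press slowly.

Emit:
{"api": "arm_command", "payload": {"series": [[0,[0,0,5],0],[0,[0,0,10],0],[0,[0,0,13],0],[0,[0,0,15],0],[0,[0,0,17],0],[0,[0,0,19],0],[0,[0,0,19],0]]}}

```text
t: 4.88
eef_pos: [0.5793, 0.103, 0.0572]
tool_rot: [-0.0, 0.826, -0.564, 0.0]
contact_force: [-0.3, 0.1, -0.4]
gripper_width: 0.004
```

Emit:
{"api": "arm_command", "payload": {"series": [[0,[0,0,1],0],[0,[0,0,2],0],[0,[0,0,2],0],[0,[0,0,2],0]]}}

```text
t: 5.38
eef_pos: [0.5793, 0.103, 0.0553]
tool_rot: [-0.0, 0.826, -0.564, 0.0]
contact_force: [-0.5, 0.0, 3.3]
gripper_width: 0.003
```

```bash
python3 - <<'E'
from h import *
w=read_camera("wrist"); s=read_camera("side"); o=status.get_obs();print(o['eef_pos'],o['contact_force'])
cv2.imwrite("pics/w6.png",np.hstack([cv2.resize(w[80:230,200:440],(480,300)),cv2.resize(s[150:225,320:395],(300,300))]))
E
```

```text
[0.57932516 0.10303232 0.05532091] [-2.11915081 -0.4454139   2.8479289 ]
```

View pics/w6.png

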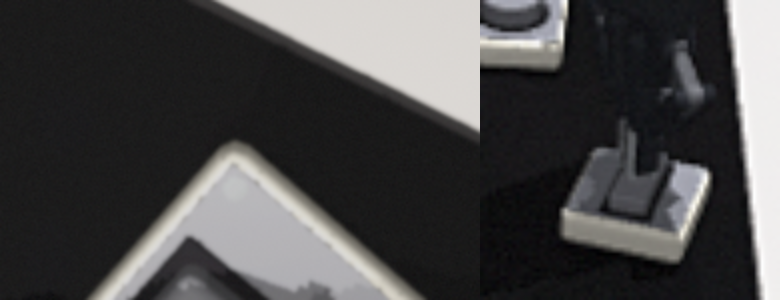

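Contact came at TCP z≈0.0565, with 3 N. I'll push about 9 mm further.

Emit:
{"api": "arm_command", "payload": {"series": [[0,[0,0,1.5],0],[0,[0,0,3],0],[0,[0,0,4.5],0],[0,[0,0,6],0],[0,[0,0,7],0],[0,[0,0,8],0],[0,[0,0,9],0],[0,[0,0,9],0]]}}

```text
t: 6.48
eef_pos: [0.5794, 0.1031, 0.0471]
tool_rot: [-0.0, 0.826, -0.564, 0.0]
contact_force: [-4.2, -0.5, 12.3]
gripper_width: -0.004
```

Emit:
{"api": "arm_command", "payload": {"series": [[0,[0,0,-5],0],[0,[0,0,-20],0],[0,[0,0,-50],0],[0,[0,0,-90],0],[0,[0,0,-140],0],[0,[0,0,-190],0],[0,[0,0,-200],0],[0,[0,0,-200],0]]}}

```text
t: 7.48
eef_pos: [0.5794, 0.103, 0.247]
tool_rot: [-0.001, 0.826, -0.564, 0.001]
contact_force: [0.6, 0.2, 0.0]
gripper_width: -0.001
```

```bash
python3 - <<'E'
from h import *
np.set_printoptions(precision=4,suppress=True)
w=read_camera("wrist"); s=read_camera("side"); o=status.get_obs();print(o['eef_pos'],o['contact_force'])
cv2.imwrite("pics/s7.png",s);cv2.imwrite("pics/w7f.png",w)
cv2.imwrite("pics/w7.png",np.hstack([cv2.resize(w[105:225,260:380],(400,400),interpolation=cv2.INTER_CUBIC),cv2.resize(s[165:235,325:395],(400,400),interpolation=cv2.INTER_CUBIC)]))
E
```

```text
[0.5784 0.1027 0.2449] [-0.6439 -1.0703 -0.0871]
```

View pics/w7.png

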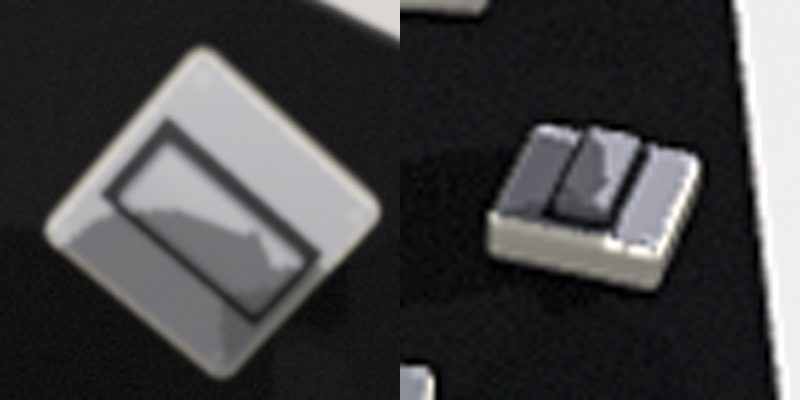

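The bar key now sits low and stays down, and its housing hasn't moved. Next is the square key.

Emit:
{"api": "arm_command", "payload": {"series": [[0,[50,23,0],0],[0,[100,46,0],0],[0,[150,69,0],0],[0,[200,92,0],0],[0,[250,115,0],0],[0,[300,139,0],0],[0,[345,160,0],0],[0,[368,171,0],0]]}}

```text
t: 8.57
eef_pos: [0.552, -0.3054, 0.2439]
tool_rot: [0.001, 0.825, -0.565, -0.002]
contact_force: [-0.2, 0.1, -0.6]
gripper_width: 0.001
```

Emit:
{"api": "arm_command", "payload": {"series": [[0,[0,0,0],0],[0,[0,0,0],0],[0,[0,0,0],0],[0,[0,0,0],0],[0,[0,0,0],0]]}}

```text
t: 9.2
eef_pos: [0.5542, -0.3014, 0.2465]
tool_rot: [-0.0, 0.826, -0.563, 0.0]
contact_force: [1.0, 0.4, -0.2]
gripper_width: 0.003
```

```bash
python3 - <<'E'
from h import *
np.set_printoptions(precision=4,suppress=True)
m=camera_model("wrist");w=read_camera("wrist"); o=status.get_obs();print(o['eef_pos'],o['contact_force'],abs(o['joint_vel']).max())
u,v=map(int,proj(m,(.5545,-.302,.044)));print(u,v)
for X in [(.5535,-.3,.044),(.556,-.3046,.044)]: print(proj(m,X))
cv2.imwrite("pics/w8.png",w);cv2.imwrite("pics/w8c.png",cv2.resize(w[v-60:v+60,u-60:u+60],(600,600),interpolation=cv2.INTER_CUBIC))
for n in [(u,v),(u+10,v),(u,v+10)]: print(back(m,n,.044))
E
```

```text
[ 0.5542 -0.3016  0.2464] [-0.2853 -0.5567  0.2242] 0.003707368523544511
323 175
(np.float64(321.5615290459365), np.float64(175.28290265712513))
(np.float64(326.9341247988861), np.float64(174.63376492711353))
[ 0.5543 -0.3012  0.044 ]
[ 0.5578 -0.3102  0.044 ]
[ 0.5449 -0.3049  0.044 ]
```

View pics/w8c.png

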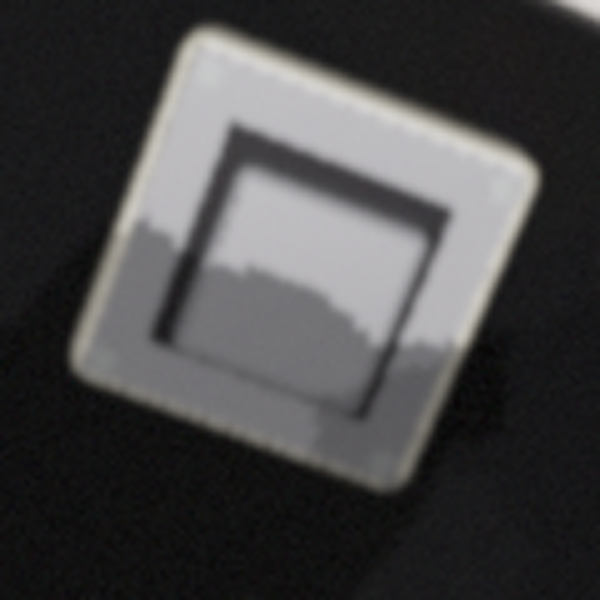

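Square key centre in the crop maps to (324,173), or (0.556, -0.302), so it lies under the TCP. I'll descend.

Emit:
{"api": "arm_command", "payload": {"series": [[0,[0,-2,35],0],[0,[0,-2,75],0],[0,[0,-2,115],0],[0,[0,-2,145],0],[0,[0,-2,165],0],[0,[0,-2,175],0],[0,[0,-2,182],0],[0,[0,-2,182],0]]}}

```text
t: 10.25
eef_pos: [0.5562, -0.3014, 0.0646]
tool_rot: [-0.0, 0.826, -0.564, 0.0]
contact_force: [-0.7, 0.8, -0.8]
gripper_width: -0.001
```

Emit:
{"api": "arm_command", "payload": {"series": [[0,[0,0,2],0],[0,[0,0,4],0],[0,[0,0,6],0],[0,[0,0,7],0],[0,[0,0,8],0],[0,[0,0,9],0],[0,[0,0,10],0],[0,[0,0,10],0]]}}

```text
t: 11.25
eef_pos: [0.5563, -0.3014, 0.0544]
tool_rot: [-0.0, 0.826, -0.564, 0.0]
contact_force: [0.7, -1.2, 4.4]
gripper_width: -0.0
```

Emit:
{"api": "arm_command", "payload": {"series": [[0,[0,0,1],0],[0,[0,0,2],0],[0,[0,0,3],0],[0,[0,0,4],0],[0,[0,0,4],0]]}}

```text
t: 11.88
eef_pos: [0.5563, -0.3014, 0.0505]
tool_rot: [-0.0, 0.826, -0.564, 0.0]
contact_force: [0.4, -0.9, 4.1]
gripper_width: -0.002
```

Emit:
{"api": "arm_command", "payload": {"series": [[0,[0,0,1],0],[0,[0,0,2],0],[0,[0,0,3],0],[0,[0,0,3],0]]}}

```text
t: 12.38
eef_pos: [0.5562, -0.3014, 0.0476]
tool_rot: [-0.0, 0.826, -0.564, 0.0]
contact_force: [0.4, -0.8, 5.5]
gripper_width: 0.001
```

Emit:
{"api": "arm_command", "payload": {"series": [[0,[0,0,-5],0],[0,[0,0,-20],0],[0,[0,0,-50],0],[0,[0,0,-90],0],[0,[0,0,-140],0],[0,[0,0,-190],0],[0,[0,0,-200],0],[0,[0,0,-200],0]]}}

```text
t: 13.38
eef_pos: [0.5557, -0.3011, 0.2479]
tool_rot: [0.0, 0.826, -0.564, 0.0]
contact_force: [-0.9, -0.2, 0.2]
gripper_width: 0.001
```

```bash
python3 - <<'E'
from h import *
np.set_printoptions(precision=4,suppress=True)
w=read_camera("wrist"); s=read_camera("side"); o=status.get_obs();print(o['eef_pos'],o['contact_force'])
cv2.imwrite("pics/w9.png",np.hstack([cv2.resize(w[115:235,263:383],(400,400),interpolation=cv2.INTER_CUBIC),cv2.resize(s[300:370,330:400],(400,400),interpolation=cv2.INTER_CUBIC)]))
E
```

```text
[ 0.5548 -0.3008  0.2457] [-0.6089 -0.0832 -0.8662]
```

View pics/w9.png

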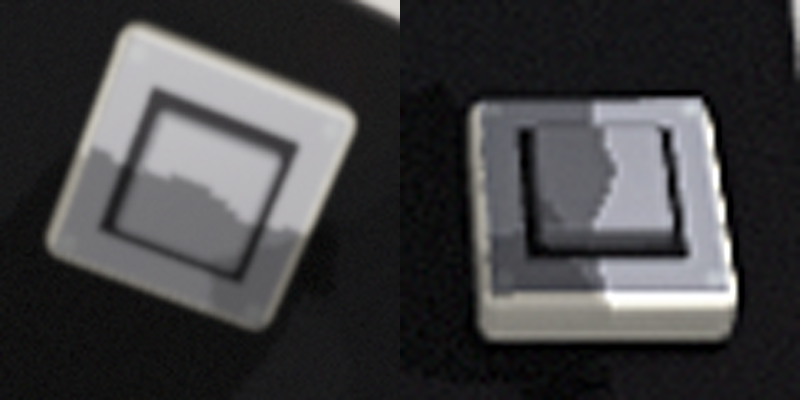

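The square key is down too. Next is the large round key.

Emit:
{"api": "arm_command", "payload": {"series": [[0,[-50,-15,0],0],[0,[-100,-30,0],0],[0,[-150,-45,0],0],[0,[-200,-60,0],0],[0,[-250,-75,0],0],[0,[-300,-89,0],0],[0,[-350,-104,0],0],[0,[-400,-119,0],0]]}}

```text
t: 14.48
eef_pos: [0.5197, 0.1159, 0.2456]
tool_rot: [0.001, 0.826, -0.564, -0.001]
contact_force: [0.1, 0.6, 0.6]
gripper_width: -0.0
```

Emit:
{"api": "arm_command", "payload": {"series": [[0,[-50,-15,0],0],[0,[-100,-30,0],0],[0,[-145,-43,0],0],[0,[-175,-52,0],0],[0,[-190,-56,0],0],[0,[-190,-56,0],0],[0,[-190,-56,0],0],[0,[-190,-56,0],0]]}}

```text
t: 15.48
eef_pos: [0.5046, 0.3103, 0.2472]
tool_rot: [0.0, 0.825, -0.565, 0.0]
contact_force: [-0.1, 0.1, -0.5]
gripper_width: -0.003
```

```bash
python3 - <<'E'
from h import *
np.set_printoptions(precision=4,suppress=True)
m=camera_model("wrist");w=read_camera("wrist"); o=status.get_obs();print(o['eef_pos'],o['contact_force'],abs(o['joint_vel']).max())
u,v=map(int,proj(m,(.504,.312,.044)));print(u,v)
cv2.imwrite("pics/w10.png",w);cv2.imwrite("pics/w10c.png",cv2.resize(w[v-60:v+60,u-60:u+60],(600,600),interpolation=cv2.INTER_CUBIC))
for n in [(u,v),(u+10,v),(u,v+10)]: print(back(m,n,.044))
E
```

```text
[0.5045 0.3105 0.2473] [ 0.3702 -0.9294  0.4051] 0.004377227401149531
321 174
[0.5047 0.3124 0.044 ]
[0.5082 0.3034 0.044 ]
[0.4953 0.3088 0.044 ]
```

View pics/w10c.png

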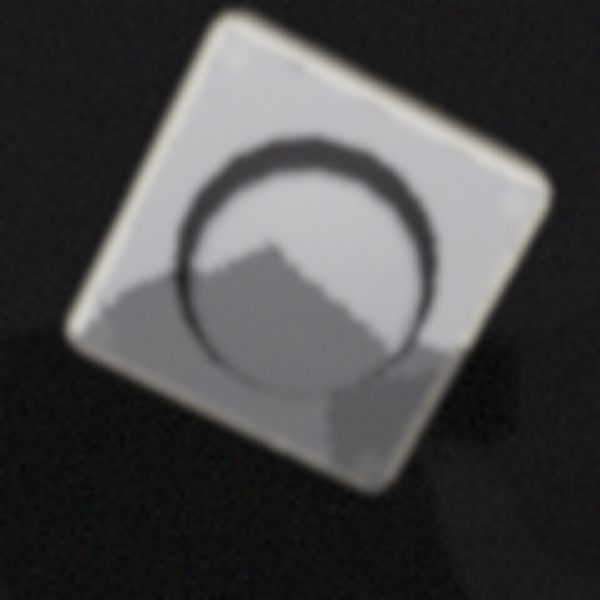

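The round key centre is about (322,171), or (0.508, 0.3125), so I need a shift of roughly 4 mm along −y_tool. I'll descend.

Emit:
{"api": "arm_command", "payload": {"series": [[0,[0,-4,35],0],[0,[0,-4,75],0],[0,[0,-4,115],0],[0,[0,-4,145],0],[0,[0,-4,165],0],[0,[0,-4,175],0],[0,[0,-4,182],0],[0,[0,-4,182],0]]}}

```text
t: 16.52
eef_pos: [0.508, 0.3136, 0.0656]
tool_rot: [-0.0, 0.826, -0.564, 0.0]
contact_force: [0.8, 0.9, 0.1]
gripper_width: -0.005
```

Emit:
{"api": "arm_command", "payload": {"series": [[0,[0,0,2],0],[0,[0,0,4],0],[0,[0,0,6],0],[0,[0,0,7],0],[0,[0,0,8],0],[0,[0,0,9],0],[0,[0,0,10],0],[0,[0,0,10],0]]}}

```text
t: 17.52
eef_pos: [0.508, 0.3136, 0.0553]
tool_rot: [-0.0, 0.826, -0.564, 0.0]
contact_force: [0.6, -0.1, 2.2]
gripper_width: 0.001
```

Emit:
{"api": "arm_command", "payload": {"series": [[0,[0,0,1],0],[0,[0,0,2],0],[0,[0,0,3],0],[0,[0,0,4],0],[0,[0,0,4],0]]}}

```text
t: 18.15
eef_pos: [0.5079, 0.3136, 0.0513]
tool_rot: [-0.0, 0.826, -0.564, 0.0]
contact_force: [1.2, 0.1, 4.1]
gripper_width: -0.001
```

Emit:
{"api": "arm_command", "payload": {"series": [[0,[0,0,1],0],[0,[0,0,2],0],[0,[0,0,3],0],[0,[0,0,4],0],[0,[0,0,4],0]]}}

```text
t: 18.77
eef_pos: [0.508, 0.3136, 0.0475]
tool_rot: [-0.0, 0.826, -0.564, 0.0]
contact_force: [1.0, 0.7, 6.0]
gripper_width: 0.002
```

Emit:
{"api": "arm_command", "payload": {"series": [[0,[0,0,-5],0],[0,[0,0,-20],0],[0,[0,0,-50],0],[0,[0,0,-90],0],[0,[0,0,-140],0],[0,[0,0,-190],0],[0,[0,0,-200],0],[0,[0,0,-200],0]]}}

```text
t: 19.77
eef_pos: [0.5076, 0.3133, 0.2479]
tool_rot: [-0.0, 0.826, -0.564, 0.0]
contact_force: [0.5, -0.3, 0.1]
gripper_width: 0.0
```

```bash
python3 - <<'E'
from h import *
np.set_printoptions(precision=4,suppress=True)
w=read_camera("wrist"); s=read_camera("side"); o=status.get_obs();print(o['eef_pos'],o['contact_force'])
cv2.imwrite("pics/s11.png",s)
cv2.imwrite("pics/w11.png",np.hstack([cv2.resize(w[115:235,263:383],(400,400),interpolation=cv2.INTER_CUBIC),cv2.resize(s[130:180,302:352],(400,400),interpolation=cv2.INTER_CUBIC)]))
E
```

```text
[0.507  0.3126 0.2458] [ 0.6176  0.0424 -0.35  ]
```

View pics/w11.png

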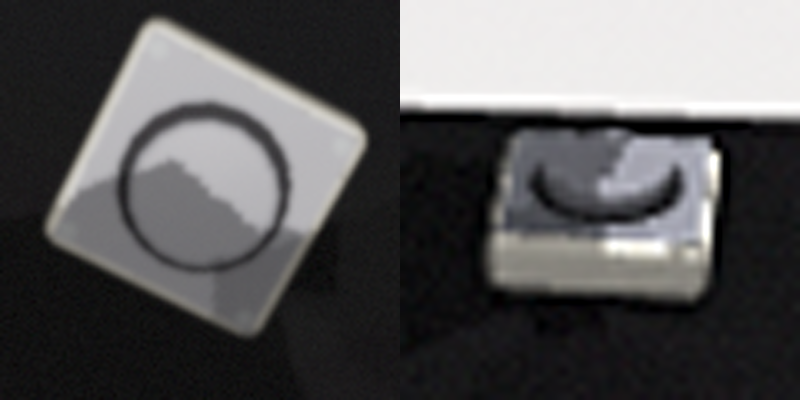

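View pics/s11.png

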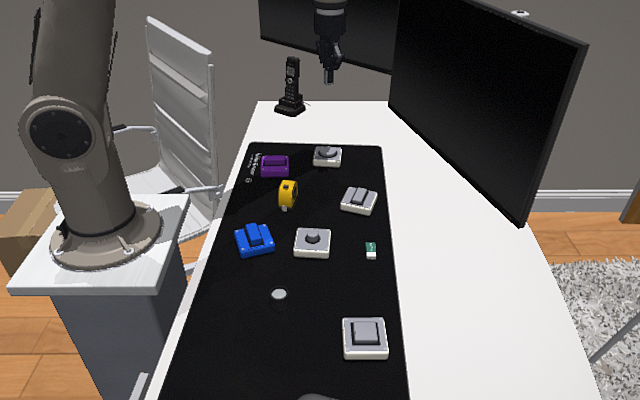

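The side view shows the bar (359,196), square (365,335) and large round (327,153) keys all low. The small round key (312,237) is up, and everything else is where it was. I'll let the arm settle and hand in.

Emit:
{"api": "arm_command", "payload": {"series": [[0,[0,0,0],0],[0,[0,0,0],0],[0,[0,0,0],0],[0,[0,0,0],0]]}}

```text
t: 20.38
eef_pos: [0.5077, 0.3134, 0.2471]
tool_rot: [0.0, 0.826, -0.564, -0.0]
contact_force: [-0.1, 0.5, -0.5]
gripper_width: 0.004
```

```bash
python3 -c "
from station import bot; print(bot.hand_in())"
```

```text
the job is handed in; nothing more can be done
None
```

I pressed the long bar key, then the square key, then the large round key from above with the closed fingertips, and handed the job in at about 20.4 s.

**Last checks:** after each press, the wrist and side pictures showed that key low and staying down. In the last side picture all three were down, the small round key was still up, and the switches and other things looked unmoved. The arm was clear of everything, about 0.2 m above the desk.

**What disagreed:**
- **Bar force:** the bar key read about 12 N at the end of its press, more than the roughly 6 N I expected but under the 20 N limit. The square and round keys read 5.5 N and 6.0 N.
- **Contact height:** all three keys seemed to be touched a few mm lower than the 17 mm fingertip figure implies, so I judged depth from force and pictures.
- **Camera positions:** the side camera's positions were 5 to 12 mm off the top camera's for the far keys. I placed each press from a wrist picture taken once the arm had settled.

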